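Uncover a misfired tube, hang its cover, and hold the tube up in the tongs

TASK

On the van's load floor a misfired cardboard tube stands under a metal cover: lift the cover off and hang it by its loop handle on the hook. Then take the spring tongs, close them on the tube and lift it upright at least 10 cm clear of the floor, never touching the tube with the gripper itself, and finish while still holding it up steadily in the tongs. Leave the cover hanging, and do not disturb the battery, the cone or the handset.

Things in the scene. Friction and masses are not known exactly. Their poses are not given: they have to be found in the camera images.
- cover: Aluminium cover over the tube: upside-down round tin, 76 outside at top, 80 at bottom, wall 3, 75 high, 0.16 kg, with a stiff loop handle on top. Origin: centre of the lower rim, z up. The loop is an upside-down U of 8 mm round bar in the cover's y-z plane: uprights at y = +-18 (44 outside, 28 between) from the lid (z 75) to the cross bar (axis z 121, top 125; 42 free under it).
- cover_bar (a point): Middle of the cross bar of the cover's loop handle, on the bar's axis. A hook passes through the loop along the cover's x; gripping both uprights from outside, closing along the cover's y, leaves its way free.
- hook: Fixed steel hook stand. Origin on the floor straight below hook_seat. Foot plate 100 by 120 by 10 and 22 square post, 210 high, centred at x = +75. A round prong (8 diameter) runs from the post along -x, roughly toward the robot: axis z 200 at the post, z 190 at x = 0, then up to its free tip at x = -32, z 204 (top of tip z 208).
- hook_seat (a point): Lowest point of the prong's axis, 190 above the floor, where the hung bar rests (bar's axis then 8 above this point). The bar is carried over the tip in the stand's +x direction, then lowered here.
- hook_tip (a point): Free upturned end of the prong, on its axis.
- tube: The misfired tube: plain cardboard cylinder, diameter 26, 60 high, about 35 g, standing on the floor under the cover, within 9 of the cover's axis. Origin at the centre of its underside, z up its axis.
- tongs: Steel spring tongs lying on edge on the floor, so that they open and close horizontally; 252 long, 30 high, about 0.11 kg. Origin: underside, midway between the blades at the place to grip them (dark patches 50 long on their outsides), near the centre of mass; x to the tips, y across, z up. Each blade is 5 thick, 24 high (z 3 to 27), hinged about z at the rear, x = -105, and springs open.
- tongs_grip (a point): Grip place, 15 above the tongs' origin. Outside width w here is 59 at rest, with 73 free gap between the tips. Squeezed, the tip gap is about 73 - 2.05 (59 - w): 55 at w = 50; at w = 36 the blades are parallel and the gap is 26. The spring pushes on each side with about 3 N at first touch, 6 N at w = 50, 11 N at w = 36. Both blades move alike.
- jaw_left: Blade on the tongs' +y side. Origin on its hinge, at the tongs' x = -105, y = +13, z = 0; same yaw as the tongs at rest (the blade itself then stands 0.11 rad outward), turns up to 0.165 rad inward when squeezed. Its flat tip jaw is 40 long, 30 high and covers the tongs' x from about 89 to 129.
- jaw_right: Blade on the tongs' -y side, the mirror image: origin at the tongs' x = -105, y = -13.
- jaw_left_tip (a point): Middle of the left jaw's inner face, 215 from its hinge and 15 above the tongs' underside: the tube goes midway between this and jaw_right_tip, about 109 ahead of the tongs' origin.
- jaw_right_tip (a point): Middle of the right jaw's inner face, likewise.
- battery: Bystander: block of cardboard firing tubes in a blue wrap, 100 by 124, 89 high, origin at the centre of its underside. Leave alone.
- cone: Bystander: cardboard cone, foot diameter 72, 135 high, origin at the centre of its underside. Leave alone.
- handset: Bystander: white remote handset lying flat, 55 by 110, 24 high, origin at the centre of its underside. Leave alone.
Mind the look-alikes: they are no part of the job. Several things look just like the cover: the one meant starts nearest to the robot's base. There is more than one size of the hook; the one meant has the size given above.

How it is judged:
By the outcome, as a careful person would: the job done as asked, in the order asked, and still so for the second after the job is handed in, while the arm keeps its last pose, push and grip.
It also fails if it takes over 58 s, if anything falls off the work surface, if the arm or the gripper's body presses on something with over 40 N, if the wrist force passes 120 N, or if a joint passes its speed limit or range.

ROBOT

A 6-joint arm with a two-finger parallel gripper is mounted at the origin on the work surface. World frame = base frame: x ahead of the robot, y to its left, z up, the work surface at z = 0. Lengths are in mm, angles in rad, forces in N, time in s.
With the tool pointing down it reaches from about 350 to 775 mm from the base axis. Payload 7.3 kg.
Tool frame: the origin (TCP) lies between the finger pads; the fingertips stand 14 mm ahead of it and the grasp point (between the pads) lies 5 mm behind it; z points along the fingers, y is the line along which they close (so a half turn about z gives the same grasp; the last joint's range is limited). The gripper opens to 92 mm and grips with 3 to 60 N. Pads are 19 mm wide; open, the fingers measure 130 mm over their backs; the gripper's body (75 mm by 190 mm) begins 47 mm behind the grasp point.
Start: joints at [-0.146, 0.342, 1.524, -0, 1.275, -0.146], TCP at [525.021, 0.019, 207.241] pointing down, gripper open.
Joint ranges: [-2.53, 2.53], [-0.77, 2.02], [0.04, 2.7], [-1, 4.14], [0.28, 2.66], [-3.11, 3.11]. Speed limits (rad/s): [2.57, 2.57, 3.14, 3.14, 3.14, 3.14].

INTERFACE

Orientations are given as [roll, pitch, yaw] about the fixed x, y, z axes, in that order (R = Rz(yaw) Ry(pitch) Rx(roll)).
In Python, from plant import get_obs, cams, close_job gives the robot as it stands. The module is installed in compiled form; this text tells all that it offers.
- The arm moves only by the shell command python3 -m creep 'ROWS'. ROWS is JSON, a list of rows, each an object of numbers: "hand": the opening, from 0 (shut) to 1 (fully open); "tx", "ty", "tz": the shift along the tool's x, y, z in m; "spin": the turn about the tool's z in degrees. In form: [{"hand": .., "tx": .., "ty": .., "tz": .., "spin": ..}, ...]. A call has 1 to 5 rows; each row shifts and turns the commanded pose from where the row before left it, along the tool's axes as they then stand; what a row does not reach is not made up. A row lasts 1/8 s, in which the tool goes at most 62.5 mm and 10.7 degrees, less where a joint would pass 70% of its speed; a pose out of reach is approached as far as the arm can. A call is refused whole if a number of a shift passes 0.0625 or a number of a turn 10.7, either way. A call with a gripper value outside its range is refused whole. The fingers move at their own pace and stop on an object; the grip force is fixed at half the most. Time passes only in rows, so rows that do not move let the fingers close. It gives the time, the measured TCP pose, the force, the opening and the grip force at its end, in the units of the state.
- get_obs(): the state, without advancing time (a new reading comes with each control period).
- cams.capture(name): name is "scene" or "side" or "wrist"; returns a dict with "color" (384x512x3 uint8, red, green, blue), "K" (3x3 intrinsics, pixels), "k1" (the pictures are not rectified: a ray, as slopes to the right and down, at radius r is drawn at 1 + k1 r^2 times it, then the intrinsics apply), "R" (3x3) and "t" (3): a world point X has camera coordinates R X + t. Camera axes: x right, y down, z forward; pixel columns grow to the right and rows downward; lengths in mm; the calibration is good to about 2 mm. A picture is of the moment at which its call begins. There is no depth.
- close_job(): hands the job in; it is judged then, once.
The state is a dict: "time": time; "joint_positions": joint angles; "dq": joint speeds; "tau": joint torques, N m; "tool_pos": TCP position; "tcp_rot": TCP orientation; "contact_force": force on the tool from outside, world axes, zero at the start; "moment": the same for the moment, N m; "grip_width": finger opening in mm; "finger_force": force on a finger pad.
Only numpy, scipy, OpenCV 4.12 (cv2) and the standard library are available. Lean on these libraries where they do the work, as an engineer would, in place of code of your own. Each camera call takes 0.05 s, during which the arm holds its last target. There are 200 camera calls.

## Working session

There is one attempt and no reset: what is moved stays moved. The work goes in short steps, Python scripts to look and compute and a shell command to move; the robot and the scene stay as the last step left them, time stands still between calls to the robot, and variables do not carry over. Pictures are saved under pics/ and viewed, at most 10 in all, crops included, and the job is handed in when it is done.

```bash
mkdir -p pics; python3 - <<'E'
from plant import get_obs,cams
import cv2
for n in ("scene","side"):
    c=cams.capture(n); cv2.imwrite(f"pics/{n}0.png",cv2.resize(c["color"][:,:,::-1],(800,600),interpolation=cv2.INTER_CUBIC))
    print(n,c["K"].round(1).tolist(),c["k1"],c["R"].round(3).tolist(),c["t"].round(1).tolist())
o=get_obs();print(o)
E
```

```text
scene [[368.6, 0.0, 251.9], [0.0, 368.6, 184.7], [0.0, 0.0, 1.0]] -0.06454249275054696 [[-0.104, 0.994, -0.014], [0.817, 0.078, -0.572], [-0.568, -0.071, -0.82]] [14.3, -421.0, 1770.0]
side [[377.2, 0.0, 264.2], [0.0, 377.2, 195.0], [0.0, 0.0, 1.0]] 0.04173512668291566 [[0.943, -0.333, 0.026], [-0.148, -0.486, -0.861], [0.3, 0.808, -0.508]] [-555.3, 224.7, 887.1]
{'time': 0.1, 'joint_positions': array([-1.46027670e-01,  3.42657681e-01,  1.52493225e+00,  2.38445999e-05,
        1.27540183e+00, -1.46005139e-01]), 'dq': array([-0.00229949, -0.00205745, -0.00302625, -0.00121889, -0.00057788,
        0.00045013]), 'tau': array([ 1.49919495e-03, -4.32001984e+01, -2.44694173e+01,  7.19219679e-02,
        5.25739230e-02, -9.79429342e-05]), 'tool_pos': array([5.24605078e+02, 7.35986870e-02, 2.06608322e+02]), 'tcp_rot': array([-3.14021175e+00, -2.26110743e-04,  1.57076668e+00]), 'contact_force': array([-0.300599  , -0.44444048,  0.3579179 ]), 'moment': array([0.0045998 , 0.0095988 , 0.01624871]), 'finger_force': 0.0, 'grip_width': 91.9194028433109}
```

View pics/scene0.png

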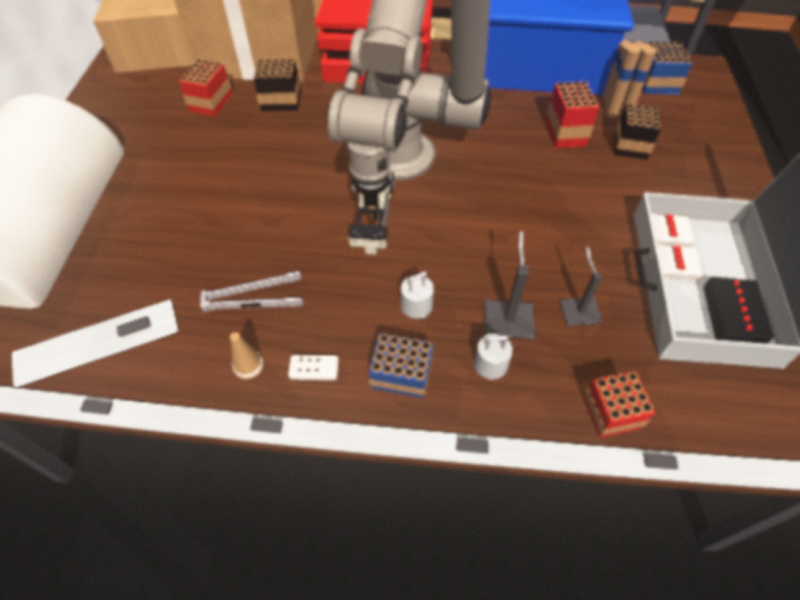

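View pics/side0.png

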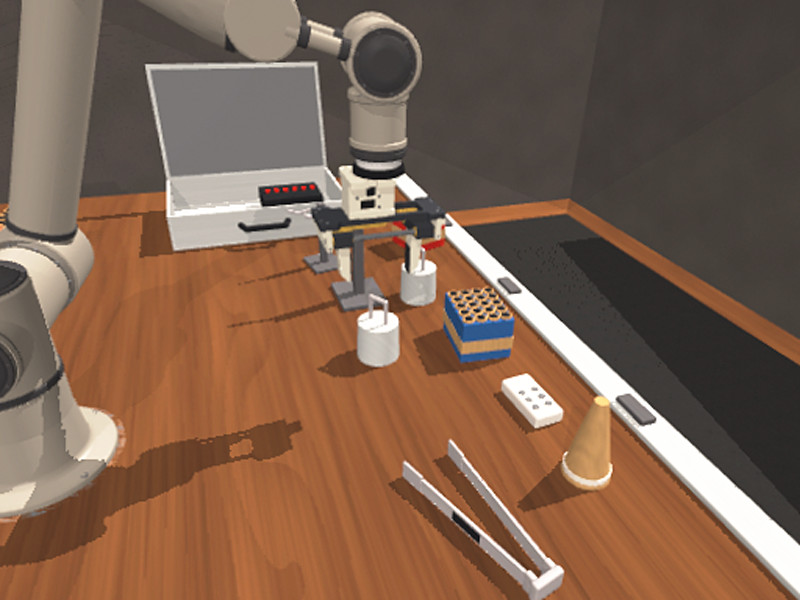

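The scene view shows the near cover at (417,297), the far cover at (493,357), the large hook at (510,315), the small hook at (581,310), and the tongs from (203,301) to (300,290). The side view shows the near cover at (378,338) and the tongs from (543,585) to (405,465)/(450,445).

```bash
cat > h.py <<'E'
import numpy as np,cv2
from plant import get_obs,cams
def pk(c): return dict(K=c["K"],k=np.array([c["k1"],0,0,0.]),R=c["R"],t=c["t"])
def proj(c,X):
    return cv2.projectPoints(np.asarray(X,float).reshape(-1,1,3),cv2.Rodrigues(c["R"])[0],c["t"],c["K"],np.array([c["k1"],0,0,0.]))[0].reshape(-1,2)
def ray(c,p):
    q=cv2.undistortPoints(np.array(p,float).reshape(1,1,2),c["K"],np.array([c["k1"],0,0,0.])).ravel()
    d=c["R"].T@np.r_[q,1]; return -c["R"].T@c["t"],d/np.linalg.norm(d)
def onz(c,p,z):
    o,d=ray(c,p); return o+d*(z-o[2])/d[2]
def tri(cp):
    A=0;b=0
    for c,p in cp:
        o,d=ray(c,p);M=np.eye(3)-np.outer(d,d);A=A+M;b=b+M@o
    return np.linalg.solve(A,b)
def rot(r):
    from scipy.spatial.transform import Rotation as Q
    return Q.from_euler('xyz',r).as_matrix()
E
python3 - <<'E'
from h import *
s=cams.capture("scene");d=cams.capture("side");f=.64
S=lambda x,y,z:print((x,y),onz(s,(x*f,y*f),z).round())
D=lambda x,y,z:print(' side',(x,y),onz(d,(x*f,y*f),z).round())
print("cover");S(417,307,0);D(378,355,0);S(418,279,121);D(379,299,121)
print("tongs rear,tips");S(203,301,15);S(299,276,15);S(301,302,15);D(543,585,15);D(406,470,15);D(452,448,15)
print("hook foot corners");[S(x,y,10) for x,y in((488,303),(533,304),(533,335),(486,330))];S(521,235,204)
print("small");[S(x,y,10) for x,y in((563,301),(596,298),(602,321),(567,325))];S(588,250,160)
print("cov2");S(493,367,0)
print("batt");S(401,350,89);print("cone");S(247,366,0);print("handset");S(314,367,24)
c=cams.capture("wrist");cv2.imwrite("pics/w0.png",c["color"][:,:,::-1])
o=get_obs();R=rot(o["tcp_rot"]);print("cam in tool",(R.T@(-c["R"].T@c["t"]-o["tool_pos"])).round(1),(c["R"]@R).round(2).tolist(),c["K"][0,0])
for n,cc in(("s",s),("d",d)):
    im=cc["color"][140:250,270:400] if n=="s" else cc["color"][110:230,180:310]
    cv2.imwrite(f"pics/c{n}.png",cv2.resize(im[:,:,::-1],None,fx=3,fy=3,interpolation=cv2.INTER_CUBIC))
a=cv2.imread("pics/cs.png");b=cv2.imread("pics/cd.png");a=cv2.copyMakeBorder(a,0,30,0,0,0);cv2.imwrite("pics/comp.png",np.hstack([a,b]))
E
```

```text
cover
(417, 307) [562. 103.   0.]
 side (378, 355) [552.  96.   0.]
(418, 279) [563. 103. 121.]
 side (379, 299) [556. 100. 121.]
tongs rear,tips
(203, 301) [ 606. -435.   15.]
(299, 276) [ 506. -207.   15.]
(301, 302) [ 585. -186.   15.]
 side (543, 585) [ 600. -433.   15.]
 side (406, 470) [ 503. -212.   15.]
 side (452, 448) [ 584. -191.   15.]
hook foot corners
(488, 303) [540. 279.  10.]
(533, 304) [532. 391.  10.]
(533, 335) [622. 388.  10.]
(486, 330) [619. 275.  10.]
(521, 235) [477. 330. 204.]
small
(563, 301) [516. 467.  10.]
(596, 298) [499. 551.  10.]
(602, 321) [567. 559.  10.]
(567, 325) [586. 472.  10.]
(588, 250) [470. 494. 160.]
cov2
(493, 367) [712. 294.   0.]
batt
(401, 350) [737.  80.  89.]
cone
(247, 366) [ 767. -283.    0.]
handset
(314, 367) [ 765. -118.   24.]
cam in tool [  79.9   -0.7 -177.7] [[0.0, 1.0, -0.0], [-0.96, 0.0, -0.29], [-0.29, 0.0, 0.96]] 277.2615256737947
```

View pics/comp.png

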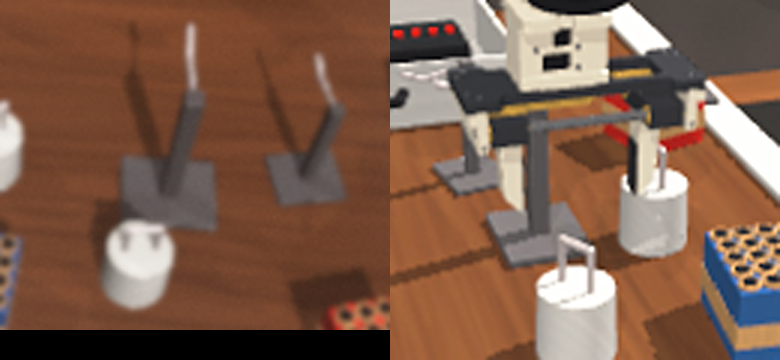

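View pics/w0.png

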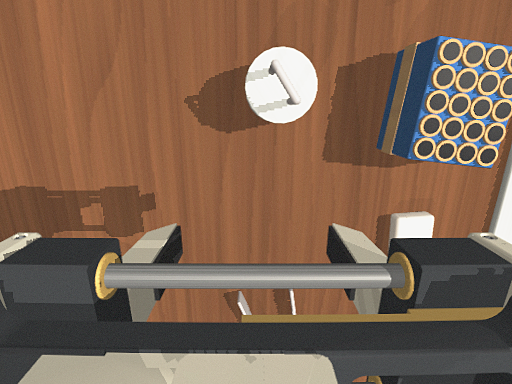

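The composite shows that the large hook (left, 100x120 foot) is the one meant. The wrist view shows the near cover's lid at (281,85), with its bar running from (277,66) to (295,100).

```bash
python3 - <<'E'
from h import *
c=cams.capture("wrist")
a=onz(c,(277,66),123);b=onz(c,(295,99),123);print(a.round(1),b.round(1),((a+b)/2).round(1),np.degrees(np.arctan2(*(b-a)[[1,0]])))
print("lid",onz(c,(281,85),75).round(1), "s/d tri")
s=cams.capture("scene");d=cams.capture("side")
# crop comp: scene origin (270,140)/3 ; side (180,110)/3, x offset 390
S=lambda x,y:(270+x/3-.33,140+y/3-.33); D=lambda x,y:(180+(x-390)/3-.33,110+y/3-.33)
print("tip",onz(s,S(190,28),204).round(1))
print("foot",[onz(s,S(*p),10).round().tolist() for p in((128,157),(213,158),(215,229),(121,222))])
print("post top",onz(s,S(194,95),210).round())
print("bar side",onz(d,D(562,238),122).round(),onz(d,D(592,250),122).round())
E
```

```text
[544.4 114.3 123. ] [561.3  86.9 123. ] [552.8 100.6 123. ] -58.46925869065233
lid [552.8 102.1  75. ] s/d tri
tip [471. 329. 204.]
foot [[531.0, 279.0, 10.0], [522.0, 390.0, 10.0], [629.0, 389.0, 10.0], [630.0, 272.0, 10.0]]
post top [576. 330. 210.]
bar side [544. 116. 122.] [564.  86. 122.]
```

```bash
python3 -m creep '[{"hand":1,"tx":0.0505,"ty":0.014},{"hand":1,"tx":0.0505,"ty":0.0143},{"hand":1,"spin":10},{"hand":1,"spin":10},{"hand":1,"spin":10}]'; python3 -m creep '[{"hand":1,"spin":10},{"hand":1,"spin":10},{"hand":1,"spin":8.5},{"hand":1},{"hand":1}]'; python3 - <<'E'
from h import *
o=get_obs();print(o["tool_pos"],o["tcp_rot"],o["joint_positions"])
c=cams.capture("wrist");R=rot(o["tcp_rot"])
h=np.radians(-58.5);u=np.r_[np.cos(h),np.sin(h),0];C=np.r_[552.8,101,0]
im=c["color"][:,:,::-1].copy()
print(proj(c,[C+18*u+[0,0,121],C-18*u+[0,0,121],C+[0,0,75]]).round())
cv2.imwrite("pics/w1.png",im)
E
```

```text
[5.24980878e+02 4.42366910e-02 2.07141918e+02] [-3.14148935e+00 -1.28966454e-05  1.57078881e+00] [-1.45962019e-01  3.42126694e-01  1.52419377e+00 -2.36721924e-06
  1.27537627e+00 -1.45953814e-01]
[[295. 100.]
 [275.  64.]
 [281.  86.]]invalid input at $[0]: expected keys hand, tx, ty, tz, spin
invalid input at $[0]: expected keys hand, tx, ty, tz, spin
```

View pics/w1.png

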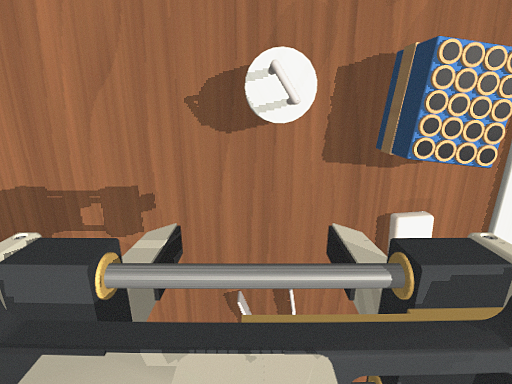

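The view is unchanged because both moves were refused: every row needs all five keys. My cover estimate reprojects onto the bar ends, (295,100) and (275,64).

```bash
python3 -m creep '[{"hand":1,"tx":0.0505,"ty":0.014,"tz":0,"spin":0},{"hand":1,"tx":0.0505,"ty":0.014,"tz":0,"spin":0},{"hand":1,"tx":0,"ty":0,"tz":0,"spin":10},{"hand":1,"tx":0,"ty":0,"tz":0,"spin":10},{"hand":1,"tx":0,"ty":0,"tz":0,"spin":10}]'; python3 -m creep '[{"hand":1,"tx":0,"ty":0,"tz":0,"spin":10},{"hand":1,"tx":0,"ty":0,"tz":0,"spin":10},{"hand":1,"tx":0,"ty":0,"tz":0,"spin":8.5},{"hand":1,"tx":0,"ty":0,"tz":0,"spin":0}]'; cat > w.py <<'E'
from h import *
import sys
o=get_obs();print(o["time"],o["tool_pos"].round(1),o["tcp_rot"].round(3),o["joint_positions"].round(2),o["grip_width"].round(1),o["contact_force"].round(1),o["finger_force"])
if len(sys.argv)>2:
    c=cams.capture(sys.argv[2]);cv2.imwrite(f"pics/{sys.argv[1]}.png",c["color"][:,:,::-1])
E
python3 w.py w2 wrist
```

```text
time: 1.08
tool_pos: [553.0, 101.3, 207.1]
tcp_rot: [-3.142, 0.0, 1.042]
contact_force: [-0.8, -0.1, -0.3]
grip_width: 91.9
finger_force: 0.0
time: 1.58
tool_pos: [553.0, 101.0, 207.2]
tcp_rot: [3.142, -0.0, 0.551]
contact_force: [-0.5, 0.1, 0.3]
grip_width: 92.1
finger_force: 0.0Traceback (most recent call last):
  File "w.py", line 3, in <module>
    o=get_obs();print(o["time"],o["tool_pos"].round(1),o["tcp_rot"].round(3),o["joint_positions"].round(2),o["grip_width"].round(1),o["contact_force"].round(1),o["finger_force"])
                                                                                                           ^^^^^^^^^^^^^^^^^^^^^
AttributeError: 'float' object has no attribute 'round'
```

```bash
sed -i 's/o\["grip_width"\].round(1)/o["grip_width"]/' w.py
python3 -m creep '[{"hand":1,"tx":0,"ty":0,"tz":0.05,"spin":0},{"hand":1,"tx":0,"ty":0,"tz":0.045,"spin":0},{"hand":1,"tx":0,"ty":0,"tz":0.017,"spin":0},{"hand":0.3,"tx":0,"ty":0,"tz":0,"spin":0},{"hand":0.3,"tx":0,"ty":0,"tz":0,"spin":0}]'; python3 -m creep '[{"hand":0.3,"tx":0,"ty":0,"tz":0,"spin":0},{"hand":0.3,"tx":0,"ty":0,"tz":0,"spin":0},{"hand":0.3,"tx":0,"ty":0,"tz":0,"spin":0}]';python3 w.py
```

```text
time: 2.2
tool_pos: [553.8, 101.1, 96.3]
tcp_rot: [3.141, -0.002, 0.551]
contact_force: [0.6, -0.2, -0.2]
grip_width: 76.8
finger_force: 0.0
time: 2.58
tool_pos: [553.2, 101.0, 95.7]
tcp_rot: [3.141, -0.001, 0.55]
contact_force: [0.1, 1.6, 0.4]
grip_width: 46.6
finger_force: 0.0
2.575 [553.2 101.   95.7] [ 3.141e+00 -1.000e-03  5.500e-01] [ 0.04  0.52  1.57 -0.    1.05  1.07] 46.60621393943258 [0.1 1.6 0.4] 0.0
```

Closing speed is about 80 mm/s; let it finish and then lift slowly at first.

```bash
python3 -m creep '[{"hand":0.3,"tx":0,"ty":0,"tz":0,"spin":0},{"hand":0.3,"tx":0,"ty":0,"tz":0,"spin":0},{"hand":0.3,"tx":0,"ty":0,"tz":-0.015,"spin":0},{"hand":0.3,"tx":0,"ty":0,"tz":-0.02,"spin":0}]'; python3 -m creep '[{"hand":0.3,"tx":0,"ty":0,"tz":-0.025,"spin":0},{"hand":0.3,"tx":0,"ty":0,"tz":-0.03,"spin":0},{"hand":0.3,"tx":0,"ty":0,"tz":-0.03,"spin":0},{"hand":0.3,"tx":0,"ty":0,"tz":0,"spin":0}]'; python3 w.py w3 side
```

```text
time: 3.08
tool_pos: [552.7, 101.0, 130.8]
tcp_rot: [-3.141, 0.001, 0.55]
contact_force: [0.2, 0.5, -1.1]
grip_width: 42.3
finger_force: 30.0
time: 3.58
tool_pos: [554.4, 101.1, 218.2]
tcp_rot: [3.139, -0.005, 0.55]
contact_force: [0.1, 0.3, -1.9]
grip_width: 42.5
finger_force: 30.0
3.575 [554.4 101.1 218.2] [ 3.139 -0.005  0.55 ] [ 0.04  0.4   1.4  -0.    1.33  1.07] 42.46028472064794 [ 0.1  0.3 -1.9] 29.9993334710598
```

```bash
python3 -c "
import cv2;a=cv2.imread('pics/w3.png');cv2.imwrite('pics/w3c.png',cv2.resize(a[120:270,160:360],None,fx=4,fy=4,interpolation=cv2.INTER_CUBIC))"
```

```text
(no output)
```

View pics/w3c.png

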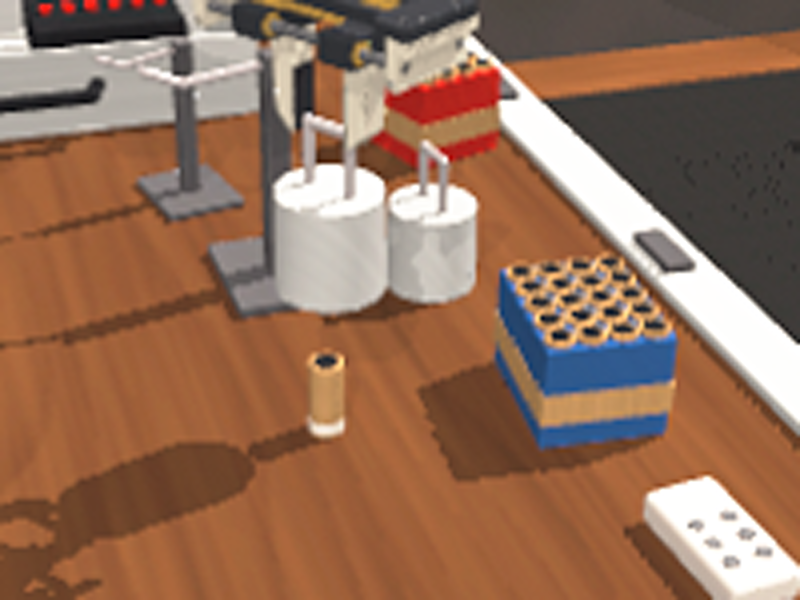

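The cover is held and lifted cleanly. The tube stands alone, with its top at crop (327,360) and base at (326,429).

```bash
python3 -m creep '[{"hand":0.3,"tx":0,"ty":0,"tz":0,"spin":10},{"hand":0.3,"tx":0,"ty":0,"tz":0,"spin":10},{"hand":0.3,"tx":0,"ty":0,"tz":0,"spin":10}]'; python3 -m creep '[{"hand":0.3,"tx":-0.026,"ty":-0.03,"tz":0,"spin":0},{"hand":0.3,"tx":-0.03,"ty":-0.05,"tz":0,"spin":0},{"hand":0.3,"tx":-0.03,"ty":-0.05,"tz":0,"spin":0},{"hand":0.3,"tx":-0.022,"ty":-0.05,"tz":0,"spin":0},{"hand":0.3,"tx":-0.02,"ty":-0.05,"tz":0,"spin":0}]';  python3 -m creep '[{"hand":0.3,"tx":0,"ty":0,"tz":0,"spin":0},{"hand":0.3,"tx":0,"ty":0,"tz":0.023,"spin":0},{"hand":0.3,"tx":0,"ty":0,"tz":0,"spin":0}]';python3 w.py w4 wrist
python3 - <<'E'
from h import *
d=cams.capture("side");N=lambda x,y:(160+x/4-.4,120+y/4-.4)
print("tube",onz(d,N(327,360),60).round(1),onz(d,N(326,429),0).round(1))
c=cams.capture("scene");cv2.imwrite("pics/s4.png",c["color"][:,:,::-1])
a=cv2.imread("pics/w4.png");b=cv2.resize(c["color"][110:240,270:400,::-1],(384,384),interpolation=cv2.INTER_CUBIC)
cv2.imwrite("pics/comp4.png",cv2.resize(np.hstack([a,b]),(800,343)))
E
```

```text
time: 4.0
tool_pos: [552.1, 101.0, 213.6]
tcp_rot: [3.141, 0.003, 0.02]
contact_force: [-0.6, 0.0, -1.2]
grip_width: 42.1
finger_force: 30.0
time: 4.62
tool_pos: [417.3, 328.6, 213.9]
tcp_rot: [3.14, 0.002, 0.026]
contact_force: [1.1, 0.3, -1.2]
grip_width: 42.3
finger_force: 30.0
time: 5.0
tool_pos: [417.9, 326.0, 189.9]
tcp_rot: [3.139, 0.005, 0.026]
contact_force: [-0.1, -0.3, -1.4]
grip_width: 42.5
finger_force: 30.0
5.0 [417.9 326.  189.9] [3.139 0.005 0.026] [ 0.52  0.37  1.53 -0.    1.24  2.06] 42.517689256759645 [-0.1 -0.3 -1.4] 29.999573528766632
tube [551.8 100.   60. ] [550.2  98.2   0. ]
```

View pics/w4.png

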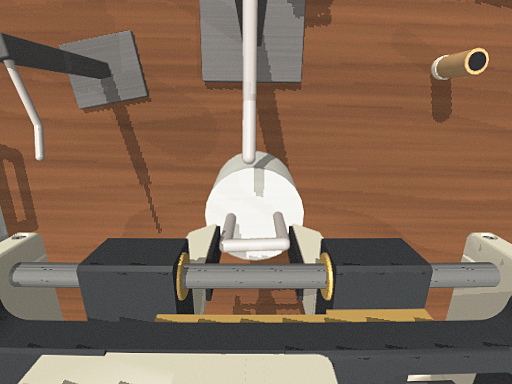

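The wrist view shows the prong tip at (248,158) with its axis going up to about (250,5), the foot's near corners at (203,82) and (303,80), and the held bar from (222,244) to (287,243). The tube's top is at (477,61).

```bash
python3 - <<'E'
from h import *
o=get_obs();c=cams.capture("wrist")
P=lambda n,p,z:print(n,onz(c,p,z).round(1))
P("tip",(248,157),204);P("prong~seat",(248.7,98),190);P("prong post",(250,5),200)
P("fl",(203,82),10);P("fr",(303,80.5),10);P("le",(201,2),10);P("re",(304,2),10)
P("barL",(224,244),215.3);P("barR",(286,243),215.3);P("tube",(477,61),60);P("tubeb",(440,68),0)
T=o["tool_pos"];R=rot(o["tcp_rot"])
print("pred bar",proj(c,[T+R@[0,-18,-25.3],T+R@[0,18,-25.3]]).round())
E
```

```text
tip [469.8 332.2 204. ]
prong~seat [504.1 332.7 190. ]
prong post [551.7 332.8 200. ]
fl [526.8 392.3  10. ]
fr [531.7 270.6  10. ]
le [612.7 392.6  10. ]
re [615.7 275.6  10. ]
barL [417.  345.8 215.3]
barR [418.7 307.3 215.3]
tube [553.   97.5  60. ]
tubeb [553.3  98.4   0. ]
pred bar [[225. 243.]
 [284. 243.]]
```

```bash
python3 -m creep '[{"hand":0.3,"tx":0,"ty":-0.0043,"tz":-0.006,"spin":0},{"hand":0.3,"tx":0,"ty":0,"tz":0,"spin":0},{"hand":0.3,"tx":0.02,"ty":0,"tz":0,"spin":0},{"hand":0.3,"tx":0.025,"ty":0,"tz":0,"spin":0},{"hand":0.3,"tx":0.02,"ty":0,"tz":0,"spin":0}]'; python3 -m creep '[{"hand":0.3,"tx":0.0205,"ty":0,"tz":0,"spin":0},{"hand":0.3,"tx":0,"ty":0,"tz":0,"spin":0},{"hand":0.3,"tx":0,"ty":0,"tz":0.01,"spin":0},{"hand":0.3,"tx":0,"ty":0,"tz":0,"spin":0}]';python3 w.py w5 wrist; python3 - <<'E'
from h import *
s=cams.capture("side");c=cv2.imread("pics/w5.png")
b=s["color"][90:240,170:320,::-1]
cv2.imwrite("pics/comp5.png",np.hstack([c[:300,130:400],cv2.resize(b,(300,300),interpolation=cv2.INTER_CUBIC)]))
E
```

```text
time: 5.82
tool_pos: [484.8, 333.7, 198.5]
tcp_rot: [-3.141, -0.001, 0.026]
contact_force: [-0.3, 1.6, -1.1]
grip_width: 42.2
finger_force: 30.0
time: 6.32
tool_pos: [503.0, 333.9, 187.1]
tcp_rot: [3.141, 0.002, 0.027]
contact_force: [-0.2, 0.6, -0.8]
grip_width: 42.1
finger_force: 30.0
6.325 [503.  333.9 187.1] [3.141e+00 2.000e-03 2.700e-02] [0.46 0.5  1.32 0.   1.32 2.  ] 42.09750372133853 [-0.2  0.6 -0.8] 29.999656230211258
```

View pics/comp5.png

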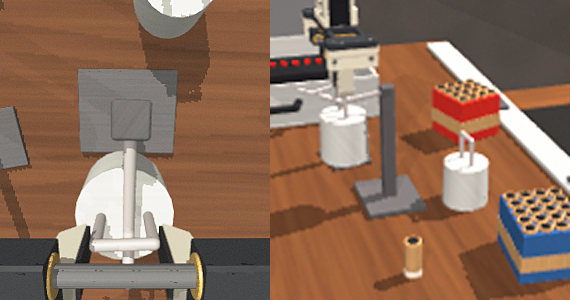

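The wrist view shows the prong threaded through the loop, under the bar at (125,245), with the tip showing at (128,262). Now I'll lower and watch the force.

```bash
python3 -m creep '[{"hand":0.3,"tx":0,"ty":0,"tz":0.008,"spin":0},{"hand":0.3,"tx":0,"ty":0,"tz":0.003,"spin":0},{"hand":0.3,"tx":0,"ty":0,"tz":0,"spin":0}]';python3 -m creep '[{"hand":0.3,"tx":0,"ty":0,"tz":0.002,"spin":0},{"hand":0.3,"tx":0,"ty":0,"tz":0,"spin":0}]'
```

```text
time: 6.8
tool_pos: [504.2, 334.0, 176.8]
tcp_rot: [3.141, 0.001, 0.026]
contact_force: [0.2, -0.9, -1.5]
grip_width: 42.0
finger_force: 30.0
time: 7.05
tool_pos: [504.4, 334.1, 175.2]
tcp_rot: [3.142, 0.0, 0.026]
contact_force: [0.4, -1.2, -1.2]
grip_width: 42.3
finger_force: 30.0
```

```bash
python3 -m creep '[{"hand":0.3,"tx":0,"ty":0,"tz":0.0015,"spin":0},{"hand":0.3,"tx":0,"ty":0,"tz":0,"spin":0}]';python3 -m creep '[{"hand":0.3,"tx":0,"ty":0,"tz":0.0015,"spin":0},{"hand":0.3,"tx":0,"ty":0,"tz":0,"spin":0}]'
```

```text
time: 7.3
tool_pos: [504.3, 334.1, 173.6]
tcp_rot: [3.141, 0.0, 0.026]
contact_force: [1.2, 0.4, -0.2]
grip_width: 42.5
finger_force: 30.0
time: 7.55
tool_pos: [504.6, 334.2, 172.7]
tcp_rot: [-3.141, -0.001, 0.026]
contact_force: [-0.3, -0.7, 1.3]
grip_width: 42.4
finger_force: 30.0
```

```bash
python3 -m creep '[{"hand":0.5,"tx":0,"ty":0,"tz":0,"spin":0},{"hand":0.55,"tx":0,"ty":0,"tz":0,"spin":0},{"hand":0.75,"tx":0,"ty":0,"tz":0,"spin":0},{"hand":0.9,"tx":0,"ty":0,"tz":0,"spin":0},{"hand":0.9,"tx":0,"ty":0,"tz":0,"spin":0}]';python3 -m creep '[{"hand":0.9,"tx":0,"ty":0,"tz":-0.02,"spin":0},{"hand":0.9,"tx":0,"ty":0,"tz":-0.04,"spin":0},{"hand":0.9,"tx":0,"ty":0,"tz":-0.04,"spin":0},{"hand":0.9,"tx":0,"ty":0,"tz":0,"spin":0}]'; python3 - <<'E'
from h import *
s=cams.capture("side");b=s["color"][90:240,170:320,::-1]
c=cams.capture("wrist")["color"][:300,130:400,::-1]
cv2.imwrite("pics/comp6.png",np.hstack([c,cv2.resize(b,(300,300),interpolation=cv2.INTER_CUBIC)]))
E
```

```text
time: 8.18
tool_pos: [504.4, 334.1, 172.2]
tcp_rot: [3.142, -0.0, 0.026]
contact_force: [0.1, 0.0, 0.6]
grip_width: 76.4
finger_force: 0.0
time: 8.68
tool_pos: [505.7, 334.9, 276.0]
tcp_rot: [-3.138, -0.007, 0.026]
contact_force: [0.2, -0.1, -1.4]
grip_width: 82.5
finger_force: 0.0
```

View pics/comp6.png

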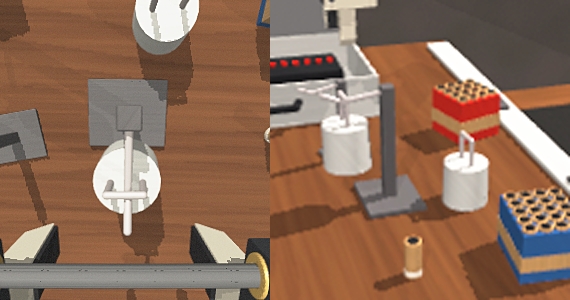

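The cover hangs freely on the prong, with its bar at the seat in both views. Next I go behind the tongs to look at them.

```bash
python3 -m creep '[{"hand":0.9,"tx":0.0053,"ty":0.0592,"tz":0,"spin":0},{"hand":0.9,"tx":0.0053,"ty":0.0592,"tz":0,"spin":0},{"hand":0.9,"tx":0.0053,"ty":0.0592,"tz":0,"spin":0},{"hand":0.9,"tx":0.0053,"ty":0.0592,"tz":0,"spin":0},{"hand":0.9,"tx":0.0053,"ty":0.0592,"tz":0,"spin":0}]';python3 -m creep '[{"hand":0.9,"tx":0.0053,"ty":0.0592,"tz":0,"spin":0},{"hand":0.9,"tx":0.0053,"ty":0.0592,"tz":0,"spin":0},{"hand":0.9,"tx":0.0053,"ty":0.0592,"tz":0,"spin":0},{"hand":0.9,"tx":0.0053,"ty":0.0592,"tz":0,"spin":0},{"hand":0.9,"tx":0.0053,"ty":0.0592,"tz":0,"spin":0}]'
python3 -m creep '[{"hand":0.9,"tx":0.0053,"ty":0.0592,"tz":0,"spin":0},{"hand":0.9,"tx":0.0053,"ty":0.0592,"tz":0,"spin":0},{"hand":0.9,"tx":0,"ty":0,"tz":0,"spin":-10.2},{"hand":0.9,"tx":0,"ty":0,"tz":0,"spin":-10.2},{"hand":0.9,"tx":0,"ty":0,"tz":0,"spin":-10.2}]';python3 -m creep '[{"hand":0.9,"tx":0,"ty":0,"tz":0,"spin":-10.2},{"hand":0.9,"tx":0,"ty":0,"tz":0,"spin":-10.2},{"hand":0.9,"tx":0,"ty":0,"tz":0,"spin":-10.2},{"hand":0.9,"tx":0,"ty":0,"tz":0,"spin":-10.2},{"hand":0.9,"tx":0,"ty":0,"tz":0,"spin":-10.2}]';python3 -m creep '[{"hand":0.9,"tx":0,"ty":0,"tz":0,"spin":-10.2},{"hand":0.9,"tx":0,"ty":0,"tz":0,"spin":-10.2},{"hand":0.9,"tx":0,"ty":0,"tz":0,"spin":0},{"hand":0.9,"tx":0,"ty":0,"tz":0,"spin":0}]'; python3 w.py w7 wrist; python3 - <<'E'
from h import *
c=cams.capture("wrist")
O=np.r_[574,-315,0];h=np.radians(104);u=np.r_[np.cos(h),np.sin(h),0];v=np.r_[-u[1],u[0],0]
print(proj(c,[O+x*u+y*v+[0,0,z] for x,y,z in((-123,0,15),(129,40,30),(129,-40,30),(0,30,27),(0,-30,27))]).round())
E
```

```text
time: 9.4
tool_pos: [537.9, 37.1, 270.7]
tcp_rot: [-3.141, 0.003, 0.026]
contact_force: [1.2, 0.2, 0.2]
grip_width: 82.9
finger_force: 0.0
time: 10.02
tool_pos: [572.3, -257.9, 270.4]
tcp_rot: [-3.14, 0.002, 0.026]
contact_force: [0.7, -0.2, 0.2]
grip_width: 82.7
finger_force: 0.0
time: 10.65
tool_pos: [586.0, -374.3, 269.8]
tcp_rot: [-3.138, 0.001, 0.566]
contact_force: [0.2, -1.1, -0.2]
grip_width: 82.5
finger_force: 0.0
time: 11.28
tool_pos: [586.1, -374.1, 270.0]
tcp_rot: [-3.139, -0.002, 1.456]
contact_force: [1.1, 0.4, 0.4]
grip_width: 82.7
finger_force: 0.0
time: 11.78
tool_pos: [586.4, -374.2, 271.2]
tcp_rot: [-3.141, -0.001, 1.803]
contact_force: [0.4, -0.2, -0.1]
grip_width: 82.7
finger_force: 0.0
11.775 [ 586.4 -374.2  271.2] [-3.141e+00 -1.000e-03  1.803e+00] [-0.68  0.66  0.83  0.    1.66 -0.91] 82.71585117154797 [ 0.4 -0.2 -0.1] 0.0
[[256. 197.]
 [225.  23.]
 [284.  22.]
 [235. 121.]
 [275. 120.]]
```

```bash
python3 - <<'E'
from h import *
a=cv2.imread("pics/w7.png")[0:230,195:317]
a=cv2.resize(a,None,fx=2.6,fy=2.6,interpolation=cv2.INTER_CUBIC)
s=cams.capture("side")["color"][270:384,250:370,::-1]
s=cv2.resize(s,None,fx=4,fy=4,interpolation=cv2.INTER_CUBIC)
s=cv2.copyMakeBorder(s,0,a.shape[0]-s.shape[0],0,0,0)
o=np.hstack([a,s]);print(o.shape,a.shape);cv2.imwrite("pics/comp7.png",o)
E
```

```text
(598, 797, 3) (598, 317, 3)
```

View pics/comp7.png

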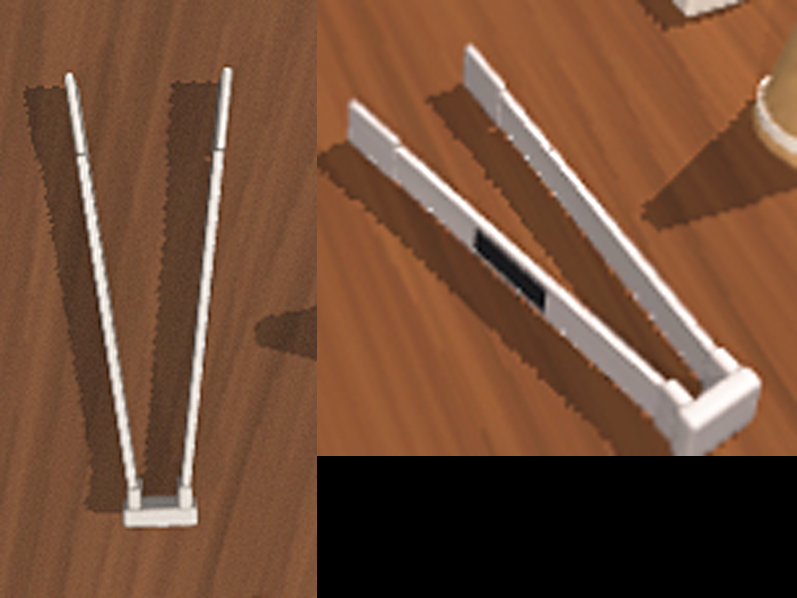

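The wrist crop shows the tong tip ends at (70,74) and (228,69), the jaw roots at (80,156) and (217,151), and the rear block's top rear edge from (126,526) to (196,525).

```bash
python3 - <<'E'
from h import *
c=cams.capture("wrist")
N=lambda x,y:(195+x/2.6-.3,y/2.6-.3)
P={n:onz(c,N(*p),30)[:2] for n,p in dict(tl=(70,73),tr=(228,68),jl=(80,156),jr=(217,151),rl=(126,526),rr=(196,525)).items()}
for k,v in P.items():print(k,v.round(1))
f=(P['tl']+P['tr'])/2;r=(P['rl']+P['rr'])/2;j=(P['jl']+P['jr'])/2
L=np.linalg.norm(f-r);u=(f-r)/L;print("len",L,"yaw",np.degrees(np.arctan2(u[1],u[0])),"gapcentre",np.linalg.norm(P['tl']-P['tr']),"jaw-tip",np.linalg.norm(f-j))
print("origin from tip",f-129*u,"from rear",r+123*u)
O=(f-129*u+r+123*u)/2
o=get_obs();R=rot(o["tcp_rot"]);d=np.r_[O-o["tool_pos"][:2],0];print("tool shift",R.T@d,"toolyaw",np.degrees(o["tcp_rot"][2]))
E
```

```text
tl [ 501.3 -206.5]
tr [ 580.6 -185.1]
jl [ 514.6 -244.3]
jr [ 585.2 -224.9]
rl [ 584.9 -442.5]
rr [ 626.7 -431.9]
len 249.9392128838795 yaw 105.0293266886763 gapcentre 82.10056974974513 jaw-tip 39.859433578366925
origin from tip [ 574.43336564 -320.37710529] from rear [ 573.89897589 -318.38681106]
tool shift [5.63449010e+01 7.28288017e-01 8.05868000e-03] toolyaw 103.42626579523939
```

```bash
python3 -m creep '[{"hand":1,"tx":0,"ty":0,"tz":0,"spin":-1.6},{"hand":1,"tx":0.028,"ty":0.0012,"tz":0,"spin":0},{"hand":1,"tx":0.028,"ty":0.0012,"tz":0,"spin":0},{"hand":1,"tx":0,"ty":0,"tz":0.05,"spin":0},{"hand":1,"tx":0,"ty":0,"tz":0.05,"spin":0}]';python3 -m creep '[{"hand":1,"tx":0,"ty":0,"tz":0.05,"spin":0},{"hand":1,"tx":0,"ty":0,"tz":0.05,"spin":0},{"hand":1,"tx":0,"ty":0,"tz":0,"spin":0},{"hand":1,"tx":0,"ty":0,"tz":0,"spin":0}]'; python3 w.py
```

```text
time: 12.6
tool_pos: [574.7, -319.4, 172.1]
tcp_rot: [3.14, 0.002, 1.836]
contact_force: [0.9, -1.0, -0.5]
grip_width: 91.6
finger_force: 0.0
time: 13.1
tool_pos: [575.4, -320.5, 74.4]
tcp_rot: [3.14, 0.002, 1.835]
contact_force: [-0.7, -0.3, 0.0]
grip_width: 92.0
finger_force: 0.0
13.1 [ 575.4 -320.5   74.4] [3.140e+00 2.000e-03 1.835e+00] [-0.62  0.7   1.29  0.    1.14 -0.89] 91.96954798429434 [-0.7 -0.3  0. ] 0.0
```

```bash
python3 -m creep '[{"hand":1,"tx":0.001,"ty":0,"tz":0.03,"spin":0},{"hand":1,"tx":0,"ty":0,"tz":0.02,"spin":0},{"hand":1,"tx":0,"ty":0,"tz":0.006,"spin":0},{"hand":1,"tx":0,"ty":0,"tz":0,"spin":0}]';python3 -m creep '[{"hand":0.54,"tx":0,"ty":0,"tz":0,"spin":0},{"hand":0.54,"tx":0,"ty":0,"tz":0,"spin":0},{"hand":0.54,"tx":0,"ty":0,"tz":0,"spin":0},{"hand":0.54,"tx":0,"ty":0,"tz":0,"spin":0},{"hand":0.54,"tx":0,"ty":0,"tz":0,"spin":0}]'; python3 -m creep '[{"hand":0.54,"tx":0,"ty":0,"tz":0,"spin":0},{"hand":0.54,"tx":0,"ty":0,"tz":0,"spin":0}]'
```

```text
time: 13.6
tool_pos: [575.0, -319.4, 18.1]
tcp_rot: [3.14, 0.002, 1.834]
contact_force: [-0.2, 0.1, -0.2]
grip_width: 92.0
finger_force: 0.0
time: 14.22
tool_pos: [574.1, -318.7, 16.3]
tcp_rot: [3.142, 0.0, 1.834]
contact_force: [-0.5, 0.2, 0.4]
grip_width: 50.5
finger_force: 0.0
time: 14.48
tool_pos: [574.0, -318.7, 16.2]
tcp_rot: [3.142, -0.0, 1.834]
contact_force: [-0.2, -1.1, -0.9]
grip_width: 49.6
finger_force: 0.0
```

```bash
python3 w.py a wrist; python3 -m creep '[{"hand":0.54,"tx":0,"ty":0,"tz":-0.01,"spin":0},{"hand":0.54,"tx":0,"ty":0,"tz":-0.015,"spin":0},{"hand":0.54,"tx":0,"ty":0,"tz":-0.02,"spin":0},{"hand":0.54,"tx":0,"ty":0,"tz":0,"spin":0},{"hand":0.54,"tx":0,"ty":0,"tz":0,"spin":0}]'; python3 w.py b wrist; python3 - <<'E'
from h import *
c=cams.capture("wrist");o=get_obs();R=rot(o["tcp_rot"]);T=o["tool_pos"]
for n in "ab":
    im=cv2.imread(f"pics/{n}.png");m=((im.min(2)>140)).astype(np.uint8);m[225:]=0
    k,l,s,ce=cv2.connectedComponentsWithStats(m)
    print(n,[(s[i].tolist(),ce[i].round().tolist()) for i in range(1,k) if s[i][4]>40])
# predicted jaw tip tops in tool frame if held: x=129, y=+-30, underside 16.2 below TCP
print(proj(c,[T+R@[129,y,16.2-30] for y in(-32,32)]).round(1),proj(c,[T+R@[89,y,16.2-30] for y in(-28,28)]).round(1))
E
```

```text
14.475 [ 574.  -318.7   16.2] [ 3.142 -0.     1.834] [-0.62  0.76  1.35  0.    1.03 -0.89] 49.57700264606397 [-0.2 -1.1 -0.9] 0.0
time: 15.15
tool_pos: [573.9, -318.6, 61.2]
tcp_rot: [3.142, 0.0, 1.834]
contact_force: [0.2, -0.1, 0.4]
grip_width: 49.5
finger_force: 0.0
15.15 [ 573.9 -318.6   61.2] [3.142 0.    1.834] [-0.62  0.71  1.31  0.    1.12 -0.89] 49.505674272858116 [ 0.2 -0.1  0.4] 0.0
a [([171, 13, 43, 212, 2892], [193.0, 106.0]), ([316, 13, 20, 79, 650], [326.0, 51.0]), ([292, 92, 30, 133, 1102], [307.0, 157.0]), ([466, 193, 46, 32, 529], [490.0, 209.0])]
b [([190, 34, 39, 191, 2017], [209.0, 124.0]), ([303, 35, 15, 60, 390], [310.0, 64.0]), ([508, 75, 4, 18, 44], [510.0, 84.0]), ([281, 96, 27, 129, 882], [294.0, 159.0]), ([427, 178, 78, 47, 654], [453.0, 195.0])]
[[193.3   9.4]
 [316.1   9.6]] [[204.5  90.2]
 [304.7  90.3]]
```

```bash
python3 - <<'E'
from h import *
c=cams.capture("wrist");o=get_obs();R=rot(o["tcp_rot"]);T=o["tool_pos"]
for n,z in(("a",16.2),("b",61.2)):
    d=dict(c); Rt=c["R"]; t=c["t"]-Rt@np.r_[0,0,z-61.2]; d["t"]=t
    TT=T+[0,0,z-61.2]
    im=cv2.imread(f"pics/{n}.png");m=(im.min(2)>140).astype(np.uint8)
    y0=14 if n=="a" else 36
    for y in(y0+1,y0+15,y0+60,110,140,170,190,215):
        xs=np.where(m[y,:420])[0]; 
        g=np.split(xs,np.where(np.diff(xs)>6)[0]+1)
        print(n,y,[((R.T@(onz(d,(q.mean(),y),30)-TT))[:2]).round().tolist()+[len(q)] for q in g if len(q)>2])
E
```

```text
a 15 [[126.0, -42.0, 9], [126.0, 40.0, 9]]
a 29 [[120.0, -39.0, 18], [120.0, 39.0, 9]]
a 74 [[97.0, -37.0, 17], [97.0, 37.0, 8]]
a 110 [[78.0, -34.0, 15], [78.0, 34.0, 9]]
a 140 [[62.0, -33.0, 15], [62.0, 32.0, 8]]
a 170 [[44.0, -31.0, 14], [44.0, 30.0, 8]]
a 190 [[31.0, -31.0, 7], [31.0, 29.0, 8]]
a 215 [[15.0, -30.0, 7], [15.0, 27.0, 8]]
b 37 [[126.0, -41.0, 8], [126.0, 40.0, 7]]
b 51 [[117.0, -39.0, 12], [117.0, 39.0, 6]]
b 96 [[88.0, -36.0, 10], [88.0, 35.0, 7]]
b 110 [[78.0, -34.0, 11], [78.0, 34.0, 7]]
b 140 [[56.0, -32.0, 11], [56.0, 32.0, 7]]
b 170 [[34.0, -30.0, 9], [34.0, 29.0, 7]]
b 190 [[18.0, -28.0, 9], [18.0, 27.0, 7]]
b 215 [[-4.0, -26.0, 9], [-4.0, 25.0, 7]]
```

The pictures' numbers show that the tongs were neither squeezed nor lifted (tip gap still at rest). I'll go back down and close further, checking the force.

```bash
python3 -m creep '[{"hand":1,"tx":0,"ty":0,"tz":0,"spin":0},{"hand":1,"tx":0,"ty":0,"tz":0,"spin":0},{"hand":1,"tx":0,"ty":0,"tz":0,"spin":0},{"hand":1,"tx":0,"ty":0,"tz":0,"spin":0},{"hand":1,"tx":0,"ty":0,"tz":0,"spin":0}]';python3 -m creep '[{"hand":1,"tx":0,"ty":0,"tz":0.025,"spin":0},{"hand":1,"tx":0,"ty":0,"tz":0.02,"spin":0},{"hand":1,"tx":0,"ty":0,"tz":0,"spin":0},{"hand":1,"tx":0,"ty":0,"tz":0,"spin":0}]'; python3 w.py p0 wrist; python3 -m creep '[{"hand":0.6,"tx":0,"ty":0,"tz":0,"spin":0},{"hand":0.5,"tx":0,"ty":0,"tz":0,"spin":0},{"hand":0.5,"tx":0,"ty":0,"tz":0,"spin":0},{"hand":0.5,"tx":0,"ty":0,"tz":0,"spin":0},{"hand":0.5,"tx":0,"ty":0,"tz":0,"spin":0}]'; python3 -m creep '[{"hand":0.5,"tx":0,"ty":0,"tz":0,"spin":0}]'; python3 w.py p1 wrist; cat > tg.py <<'E'
from h import *
import sys
o=get_obs();c=cams.capture("wrist");R=rot(o["tcp_rot"]);T=o["tool_pos"]
z=float(sys.argv[1])  # world height of the tongs' top edge
m=c["color"].min(2)>140
for y in map(int,sys.argv[2:]):
    xs=np.where(m[y,130:400])[0]+130;g=np.split(xs,np.where(np.diff(xs)>5)[0]+1)
    print(y,[(R.T@(onz(c,(q.mean(),y),z)-T))[:2].round(1).tolist()+[len(q)] for q in g if len(q)>2])
E
python3 tg.py 30 16 40 80 120 160 200 215 230
```

```text
time: 15.92
tool_pos: [574.1, -318.7, 61.3]
tcp_rot: [3.141, 0.0, 1.834]
contact_force: [0.1, -0.7, -0.1]
grip_width: 90.7
finger_force: 0.0
time: 16.42
tool_pos: [574.6, -319.0, 17.1]
tcp_rot: [3.141, 0.001, 1.834]
contact_force: [-0.7, -0.3, -0.1]
grip_width: 91.8
finger_force: 0.0
16.425 [ 574.6 -319.    17.1] [3.141e+00 1.000e-03 1.834e+00] [-0.62  0.76  1.34  0.    1.03 -0.89] 91.82401995336946 [-0.7 -0.3 -0.1] 0.0
time: 17.1
tool_pos: [574.0, -318.7, 16.2]
tcp_rot: [3.142, 0.0, 1.834]
contact_force: [-0.6, -0.8, 1.3]
grip_width: 48.1
finger_force: 0.0
time: 17.23
tool_pos: [574.0, -318.7, 16.2]
tcp_rot: [3.142, -0.0, 1.834]
contact_force: [0.7, 0.2, -0.3]
grip_width: 46.1
finger_force: 0.0
17.225 [ 574.  -318.7   16.2] [ 3.142 -0.     1.834] [-0.62  0.76  1.35  0.    1.03 -0.89] 46.06501920703982 [ 0.7  0.2 -0.3] 0.0
16 [[125.9, -41.5, 10], [126.0, 39.9, 9]]
40 [[114.5, -38.6, 18], [114.6, 38.9, 8]]
80 [[94.4, -36.4, 17], [94.4, 36.4, 8]]
120 [[72.8, -33.7, 15], [72.9, 33.5, 9]]
160 [[49.6, -31.5, 15], [49.6, 30.7, 9]]
200 [[24.3, -30.4, 7], [24.3, 28.1, 8]]
215 [[14.2, -29.6, 7], [14.2, 26.7, 8]]
230 [[3.8, -34.6, 19], [3.8, 34.3, 20]]
```

```bash
python3 - <<'E'
from h import *
o=get_obs();c=cams.capture("wrist");R=rot(o["tcp_rot"]);T=o["tool_pos"]
for w in(46,92):print(w,proj(c,[T+R@[x,s*w/2,z] for z in(14,-5) for x in(9.5,-9.5) for s in(-1,1)]).round().tolist())
a=cv2.imread("pics/p0.png");b=cv2.imread("pics/p1.png")
for y in(212,216,220,224,228,234):
    for n,im in(("open",a),("shut",b)):
        print(y,n,' '.join(f"{x}:{v}" for x,v in zip(range(150,364,6),im[y,150:364:6].min(1))))
E
```

```text
46 [[223.0, 207.0], [286.0, 207.0], [224.0, 230.0], [285.0, 230.0], [220.0, 217.0], [289.0, 217.0], [221.0, 242.0], [288.0, 242.0]]
92 [[192.0, 207.0], [317.0, 207.0], [194.0, 230.0], [315.0, 230.0], [186.0, 217.0], [323.0, 217.0], [188.0, 242.0], [321.0, 242.0]]
212 open 150:77 156:77 162:72 168:50 174:52 180:51 186:55 192:53 198:53 204:126 210:176 216:108 222:52 228:49 234:55 240:52 246:57 252:55 258:54 264:59 270:58 276:52 282:51 288:117 294:245 300:165 306:71 312:62 318:77 324:66 330:68 336:72 342:78 348:71 354:71 360:65
212 shut 150:64 156:56 162:64 168:62 174:56 180:59 186:55 192:60 198:60 204:128 210:201 216:114 222:55 228:57 234:52 240:54 246:58 252:80 258:57 264:62 270:59 276:63 282:64 288:117 294:228 300:252 306:76 312:67 318:76 324:70 330:72 336:76 342:76 348:75 354:71 360:77
216 open 150:51 156:74 162:76 168:52 174:52 180:53 186:54 192:48 198:52 204:75 210:175 216:107 222:52 228:53 234:50 240:53 246:46 252:60 258:59 264:57 270:53 276:54 282:58 288:111 294:196 300:51 306:70 312:68 318:72 324:69 330:66 336:70 342:75 348:74 354:60 360:51
216 shut 150:61 156:56 162:60 168:64 
[... 1675 characters left out ...]
4:55 240:57 246:51 252:83 258:64 264:57 270:62 276:62 282:56 288:116 294:39 300:172 306:172 312:108 318:69 324:77 330:71 336:60 342:59 348:55 354:52 360:55
234 open 150:166 156:162 162:162 168:160 174:46 180:54 186:57 192:59 198:55 204:54 210:192 216:104 222:45 228:55 234:55 240:55 246:64 252:55 258:59 264:54 270:61 276:55 282:62 288:108 294:193 300:70 306:74 312:71 318:63 324:76 330:20 336:33 342:162 348:161 354:162 360:160
234 shut 150:60 156:60 162:64 168:60 174:57 180:49 186:179 192:172 198:170 204:170 210:103 216:30 222:50 228:55 234:54 240:56 246:54 252:62 258:61 264:59 270:61 276:63 282:54 288:113 294:42 300:182 306:174 312:170 318:166 324:145 330:78 336:63 342:58 348:60 354:57 360:48
```

```bash
python3 - <<'E'
from h import *
o=get_obs();c=cams.capture("wrist");R=rot(o["tcp_rot"]);T=o["tool_pos"]
for p,y in(((177,223),-46),((334,223),46),((212,226.5),-23.8),((297.5,226.5),23.8)):
    q,d=ray(c,p);q=R.T@(q-T);d=R.T@d;print(p,(q+d*(y-q[1])/d[1]).round(1))
E
```

```text
(177, 223) [ 14.3 -46.  -26.5]
(334, 223) [ 15.7  46.  -29.9]
(212, 226.5) [ 16.3 -23.8 -35.9]
(297.5, 226.5) [ 16.4  23.8 -36.2]
```

The fingers show up about 25 mm or more shorter than stated, so the fingertips are passing above the blades. I'll open, lower in small steps, and feel for the floor.

```bash
python3 -m creep '[{"hand":1,"tx":0,"ty":0,"tz":0,"spin":0},{"hand":1,"tx":0,"ty":0,"tz":0,"spin":0},{"hand":1,"tx":0,"ty":0,"tz":0,"spin":0},{"hand":1,"tx":0,"ty":0,"tz":0,"spin":0},{"hand":1,"tx":0,"ty":0,"tz":0.003,"spin":0}]'; python3 -m creep '[{"hand":1,"tx":0,"ty":0,"tz":0.003,"spin":0},{"hand":1,"tx":0,"ty":0,"tz":0,"spin":0}]';python3 -m creep '[{"hand":1,"tx":0,"ty":0,"tz":0.003,"spin":0},{"hand":1,"tx":0,"ty":0,"tz":0,"spin":0}]'
```

```text
time: 18.05
tool_pos: [574.2, -318.8, 13.4]
tcp_rot: [3.141, 0.0, 1.834]
contact_force: [0.5, 0.8, 0.5]
grip_width: 89.6
finger_force: 0.0
time: 18.3
tool_pos: [573.8, -318.5, 9.7]
tcp_rot: [-3.141, -0.001, 1.834]
contact_force: [0.4, 0.3, -0.1]
grip_width: 91.8
finger_force: 0.0
time: 18.55
tool_pos: [573.9, -318.6, 6.9]
tcp_rot: [-3.141, -0.0, 1.834]
contact_force: [-0.5, 0.4, 0.3]
grip_width: 91.9
finger_force: 0.0
```

```bash
python3 -m creep '[{"hand":1,"tx":0,"ty":0,"tz":0.003,"spin":0},{"hand":1,"tx":0,"ty":0,"tz":0,"spin":0}]'; python3 -m creep '[{"hand":1,"tx":0,"ty":0,"tz":0.003,"spin":0},{"hand":1,"tx":0,"ty":0,"tz":0,"spin":0}]'; python3 -m creep '[{"hand":1,"tx":0,"ty":0,"tz":0.003,"spin":0},{"hand":1,"tx":0,"ty":0,"tz":0,"spin":0}]';python3 w.py q0 wrist; python3 - <<'E'
from h import *
s=cams.capture("side");o=get_obs();T=o["tool_pos"];R=rot(o["tcp_rot"])
print(proj(s,[T+R@[0,y,z] for y in(-55,55) for z in(0,-14,-30)]).round(),proj(s,[np.r_[(T+R@[0,y,0])[:2],0] for y in(-55,55)]).round())
cv2.imwrite("pics/sd.png",s["color"][:,:,::-1])
E
```

```text
time: 18.8
tool_pos: [573.9, -318.6, 3.9]
tcp_rot: [-3.141, -0.0, 1.834]
contact_force: [-0.2, 1.4, -0.5]
grip_width: 92.0
finger_force: 0.0
time: 19.05
tool_pos: [573.9, -318.6, 0.9]
tcp_rot: [-3.141, -0.0, 1.834]
contact_force: [0.6, 0.3, -0.0]
grip_width: 92.0
finger_force: 0.0
time: 19.3
tool_pos: [573.9, -318.6, -2.1]
tcp_rot: [-3.141, -0.0, 1.834]
contact_force: [-0.3, 0.5, 0.1]
grip_width: 91.5
finger_force: 0.0
19.3 [ 573.9 -318.6   -2.1] [-3.141 -0.     1.834] [-0.62  0.79  1.36  0.    1.   -0.89] 91.52936920299248 [-0.3  0.5  0.1] 0.0
[[287. 347.]
 [287. 343.]
 [288. 338.]
 [327. 324.]
 [328. 319.]
 [328. 314.]] [[287. 347.]
 [327. 323.]]
```

```bash
python3 -m creep '[{"hand":1,"tx":0,"ty":0,"tz":0.002,"spin":0},{"hand":1,"tx":0,"ty":0,"tz":0,"spin":0}]'; python3 -m creep '[{"hand":1,"tx":0,"ty":0,"tz":0.002,"spin":0},{"hand":1,"tx":0,"ty":0,"tz":0,"spin":0}]'; python3 -m creep '[{"hand":1,"tx":0,"ty":0,"tz":0.002,"spin":0},{"hand":1,"tx":0,"ty":0,"tz":0,"spin":0}]'
```

```text
time: 19.65
tool_pos: [574.0, -318.6, -3.9]
tcp_rot: [-3.141, -0.0, 1.834]
contact_force: [-0.1, 0.7, 0.3]
grip_width: 91.6
finger_force: 0.0
time: 19.9
tool_pos: [573.9, -318.6, -6.0]
tcp_rot: [-3.141, -0.0, 1.834]
contact_force: [-0.7, 0.2, 0.2]
grip_width: 91.7
finger_force: 0.0
time: 20.15
tool_pos: [573.9, -318.6, -8.0]
tcp_rot: [-3.141, -0.0, 1.834]
contact_force: [0.4, -0.0, -0.8]
grip_width: 91.8
finger_force: 0.0
```

```bash
python3 -m creep '[{"hand":0.8,"tx":0,"ty":0,"tz":0,"spin":0},{"hand":0.6,"tx":0,"ty":0,"tz":0,"spin":0},{"hand":0.56,"tx":0,"ty":0,"tz":0,"spin":0},{"hand":0.56,"tx":0,"ty":0,"tz":0,"spin":0},{"hand":0.56,"tx":0,"ty":0,"tz":0,"spin":0}]'; python3 -m creep '[{"hand":0.56,"tx":0,"ty":0,"tz":0,"spin":0}]'; python3 tg.py 30 16 40 60 80 120 160 200 210
```

```text
time: 20.78
tool_pos: [574.0, -318.6, -7.7]
tcp_rot: [-3.142, -0.0, 1.834]
contact_force: [-1.3, 0.5, 0.4]
grip_width: 51.8
finger_force: 5.9
time: 20.9
tool_pos: [574.0, -318.6, -7.7]
tcp_rot: [3.142, -0.0, 1.834]
contact_force: [-0.2, 1.0, 0.9]
grip_width: 51.6
finger_force: 6.1
16 [[119.2, -28.4, 20], [119.3, 31.7, 11]]
40 [[109.4, -27.8, 19], [109.5, 30.8, 10]]
60 [[101.0, -27.2, 18], [101.1, 30.4, 10]]
80 [[92.3, -26.7, 18], [92.4, 29.8, 9]]
120 [[73.9, -25.2, 16], [73.9, 27.8, 10]]
160 [[54.0, -24.2, 16], [54.1, 26.1, 9]]
200 [[32.5, -24.7, 8], [32.5, 24.4, 8]]
210 [[26.8, -24.2, 9], [26.8, 23.9, 9]]
```

The tongs are squeezed now: 6 N, tip gap about 55. I'll reopen slightly and go deeper for a fuller pad contact, feeling for the floor.

```bash
python3 -m creep '[{"hand":0.8,"tx":0,"ty":0,"tz":0,"spin":0},{"hand":0.8,"tx":0,"ty":0,"tz":0,"spin":0},{"hand":0.8,"tx":0,"ty":0,"tz":0,"spin":0},{"hand":0.8,"tx":0,"ty":0,"tz":0.003,"spin":0},{"hand":0.8,"tx":0,"ty":0,"tz":0,"spin":0}]'; python3 -m creep '[{"hand":0.8,"tx":0,"ty":0,"tz":0.002,"spin":0},{"hand":0.8,"tx":0,"ty":0,"tz":0,"spin":0}]';python3 -m creep '[{"hand":0.8,"tx":0,"ty":0,"tz":0.002,"spin":0},{"hand":0.8,"tx":0,"ty":0,"tz":0,"spin":0}]'
```

```text
time: 21.58
tool_pos: [573.8, -318.6, -11.2]
tcp_rot: [-3.141, -0.001, 1.834]
contact_force: [-0.4, 0.6, 0.2]
grip_width: 73.3
finger_force: 0.0
time: 21.82
tool_pos: [573.9, -318.6, -13.0]
tcp_rot: [-3.141, -0.0, 1.834]
contact_force: [-0.3, -0.2, -0.9]
grip_width: 73.1
finger_force: 0.0
time: 22.08
tool_pos: [573.9, -318.6, -15.0]
tcp_rot: [-3.141, -0.0, 1.834]
contact_force: [0.3, -0.6, 0.3]
grip_width: 73.5
finger_force: 0.0
```

```bash
python3 -m creep '[{"hand":0.8,"tx":0,"ty":0,"tz":0.002,"spin":0},{"hand":0.8,"tx":0,"ty":0,"tz":0,"spin":0}]';python3 -m creep '[{"hand":0.8,"tx":0,"ty":0,"tz":0.0015,"spin":0},{"hand":0.8,"tx":0,"ty":0,"tz":0,"spin":0}]'
```

```text
time: 22.32
tool_pos: [574.0, -318.6, -17.0]
tcp_rot: [-3.141, -0.0, 1.834]
contact_force: [0.4, -0.3, -0.6]
grip_width: 73.2
finger_force: 0.0
time: 22.58
tool_pos: [574.0, -318.6, -18.4]
tcp_rot: [-3.142, -0.0, 1.834]
contact_force: [0.5, 0.2, 0.9]
grip_width: 73.8
finger_force: 0.0
```

```bash
python3 -m creep '[{"hand":0.6,"tx":0,"ty":0,"tz":0,"spin":0},{"hand":0.55,"tx":0,"ty":0,"tz":0,"spin":0},{"hand":0.55,"tx":0,"ty":0,"tz":0,"spin":0},{"hand":0.55,"tx":0,"ty":0,"tz":0,"spin":0}]'; python3 -m creep '[{"hand":0.55,"tx":0,"ty":0,"tz":-0.01,"spin":0},{"hand":0.55,"tx":0,"ty":0,"tz":-0.02,"spin":0},{"hand":0.55,"tx":0,"ty":0,"tz":-0.02,"spin":0},{"hand":0.55,"tx":0,"ty":0,"tz":0,"spin":0},{"hand":0.55,"tx":0,"ty":0,"tz":0,"spin":0}]'; python3 tg.py 80 16 40 60 80 120 160 200 210
```

```text
time: 23.08
tool_pos: [574.1, -318.7, -18.2]
tcp_rot: [3.141, 0.0, 1.834]
contact_force: [0.7, 0.1, 0.1]
grip_width: 50.6
finger_force: 6.3
time: 23.7
tool_pos: [573.9, -318.6, 31.8]
tcp_rot: [3.142, 0.0, 1.834]
contact_force: [0.2, -0.2, -1.8]
grip_width: 50.8
finger_force: 5.9
16 [[116.3, -27.0, 21], [116.4, 31.0, 11]]
40 [[107.3, -26.4, 20], [107.4, 30.1, 10]]
60 [[99.5, -26.0, 20], [99.5, 29.6, 9]]
80 [[91.4, -25.6, 20], [91.5, 29.1, 10]]
120 [[74.4, -24.3, 18], [74.4, 27.0, 10]]
160 [[56.0, -23.4, 18], [56.0, 25.8, 10]]
200 [[36.0, -24.1, 9], [36.0, 24.3, 9]]
210 [[30.7, -23.9, 9], [30.8, 23.6, 9]]
```

```bash
python3 -m creep '[{"hand":0.55,"tx":0.02,"ty":0.008,"tz":0,"spin":0},{"hand":0.55,"tx":0.04,"ty":0.015,"tz":0,"spin":0},{"hand":0.55,"tx":0.05,"ty":0.019,"tz":0,"spin":0},{"hand":0.55,"tx":0.05,"ty":0.019,"tz":0,"spin":0},{"hand":0.55,"tx":0.045,"ty":0.017,"tz":0,"spin":0}]'; python3 -m creep '[{"hand":0.55,"tx":0.026,"ty":0.0096,"tz":0,"spin":0},{"hand":0.55,"tx":0,"ty":0,"tz":0.015,"spin":0},{"hand":0.55,"tx":0,"ty":0,"tz":0.018,"spin":0},{"hand":0.55,"tx":0,"ty":0,"tz":0,"spin":0},{"hand":0.55,"tx":0,"ty":0,"tz":0,"spin":0}]'; python3 w.py r0 wrist;  python3 tg.py 47 16 40 60 80 120 160 200; python3 - <<'E'
from h import *
c=cams.capture("wrist");o=get_obs();R=rot(o["tcp_rot"]);T=o["tool_pos"]
print("tube in tool",(R.T@(np.r_[552.3,98.5,60]-T)).round(1),"px top,base",proj(c,[[552.3,98.5,60],[552.3,98.5,0]]).round())
E
```

```text
time: 24.38
tool_pos: [595.3, -97.1, 31.2]
tcp_rot: [-3.141, -0.001, 1.835]
contact_force: [0.5, -0.9, -0.9]
grip_width: 50.4
finger_force: 5.9
time: 25.0
tool_pos: [598.3, -73.8, -1.6]
tcp_rot: [-3.141, -0.0, 1.833]
contact_force: [0.2, -0.4, -0.4]
grip_width: 50.4
finger_force: 5.9
25.0 [598.3 -73.8  -1.6] [-3.141 -0.     1.833] [-0.25  0.71  1.53 -0.    0.9  -0.51] 50.43566843607106 [ 0.2 -0.4 -0.4] 5.923397113219835
16 [[116.3, -26.9, 21], [116.4, 30.8, 12]]
40 [[107.3, -26.4, 20], [107.4, 30.1, 10]]
60 [[99.5, -26.0, 20], [99.5, 29.6, 9]]
80 [[91.4, -25.6, 20], [91.5, 29.1, 10]]
120 [[74.4, -24.3, 18], [74.4, 27.0, 10]]
160 [[56.0, -23.4, 18], [56.0, 25.8, 10]]
200 [[36.0, -24.1, 9], [36.0, 24.0, 10]]
tube in tool [178.2  -0.2 -60.9] px top,base [[ 255. -209.]
 [ 254.  -88.]]
```

```bash
python3 -m creep '[{"hand":0.55,"tx":0.012,"ty":0,"tz":0,"spin":0},{"hand":0.55,"tx":0.02,"ty":0,"tz":0,"spin":0},{"hand":0.55,"tx":0.02,"ty":0,"tz":0,"spin":0},{"hand":0.55,"tx":0.018,"ty":0,"tz":0,"spin":0},{"hand":0.55,"tx":0,"ty":0,"tz":0,"spin":0}]'; python3 w.py r1 side; python3 - <<'E'
from h import *
s=cams.capture("side");o=get_obs();R=rot(o["tcp_rot"]);T=o["tool_pos"]
p=proj(s,[[552.3,98.5,60],[552.3,98.5,0],T+R@[107.5,0,-28]]).round();print(p)
im=s["color"];hsv=cv2.cvtColor(im,cv2.COLOR_RGB2HSV)
x,y=p[0].astype(int)
for r in range(y-4,int(p[1][1])+4,3):print(r,' '.join(','.join(map(str,v)) for v in im[r,x-12:x+13:3]))
E
```

```text
time: 25.78
tool_pos: [579.7, -3.4, -1.2]
tcp_rot: [-3.141, -0.0, 1.837]
contact_force: [-0.4, -0.0, -1.2]
grip_width: 50.4
finger_force: 5.9
25.775 [579.7  -3.4  -1.2] [-3.141 -0.     1.837] [-0.14  0.67  1.6   0.    0.86 -0.4 ] 50.43472174105262 [-0.4 -0.  -1.2] 5.923483705264516
[[242. 210.]
 [242. 227.]
 [242. 219.]]
206 145,88,54 164,98,58 168,102,60 168,101,59 187,152,124 201,187,165 200,188,165 202,189,166 215,202,179
209 127,80,58 105,76,63 153,97,63 134,108,83 98,96,91 205,191,168 201,188,165 204,191,168 217,203,180
212 80,78,80 56,57,60 55,56,59 56,56,60 56,57,60 62,62,64 206,193,169 204,191,168 218,204,182
215 81,80,82 56,57,60 56,57,60 55,57,60 56,57,60 55,56,59 53,54,58 193,180,159 222,207,184
218 38,37,42 58,59,62 55,56,59 57,57,61 56,57,60 56,56,60 55,55,59 47,49,52 42,42,48
221 177,167,149 35,35,39 73,72,74 55,55,59 75,73,76 55,56,60 46,49,53 145,111,57 188,142,62
224 207,196,172 196,184,161 56,55,54 56,57,60 53,52,55 48,48,51 45,46,52 42,48,57 52,54,58
227 158,101,71 204,192,169 202,190,166 80,79,76 131,123,112 189,176,156 97,94,95 159,126,69 52,52,56
230 106,65,40 105,68,47 205,193,170 193,181,159 215,202,178 143,134,125 133,126,116 127,102,64 45,45,50
```

```bash
python3 -m creep '[{"hand":0.48,"tx":0,"ty":0,"tz":0,"spin":0},{"hand":0.44,"tx":0,"ty":0,"tz":0,"spin":0},{"hand":0.4,"tx":0,"ty":0,"tz":0,"spin":0},{"hand":0.37,"tx":0,"ty":0,"tz":0,"spin":0},{"hand":0.34,"tx":0,"ty":0,"tz":0,"spin":0}]';python3 -m creep '[{"hand":0.3,"tx":0,"ty":0,"tz":0,"spin":0},{"hand":0.3,"tx":0,"ty":0,"tz":0,"spin":0},{"hand":0.3,"tx":0,"ty":0,"tz":0,"spin":0},{"hand":0.3,"tx":0,"ty":0,"tz":0,"spin":0}]'
```

```text
time: 26.5
tool_pos: [580.3, -5.4, -1.2]
tcp_rot: [3.141, 0.0, 1.834]
contact_force: [-0.2, -0.9, -1.1]
grip_width: 35.5
finger_force: 29.9
time: 27.0
tool_pos: [580.3, -5.3, -1.2]
tcp_rot: [3.141, 0.0, 1.834]
contact_force: [-0.6, -0.5, -1.5]
grip_width: 35.6
finger_force: 29.9
```

It stopped at w = 35.6 with 30 N, so the tube is clamped. Lift.

```bash
python3 -m creep '[{"hand":0.3,"tx":0,"ty":0,"tz":-0.005,"spin":0},{"hand":0.3,"tx":0,"ty":0,"tz":-0.012,"spin":0},{"hand":0.3,"tx":0,"ty":0,"tz":-0.02,"spin":0},{"hand":0.3,"tx":0,"ty":0,"tz":-0.025,"spin":0},{"hand":0.3,"tx":0,"ty":0,"tz":-0.025,"spin":0}]';python3 -m creep '[{"hand":0.3,"tx":0,"ty":0,"tz":-0.025,"spin":0},{"hand":0.3,"tx":0,"ty":0,"tz":-0.02,"spin":0},{"hand":0.3,"tx":0,"ty":0,"tz":-0.01,"spin":0},{"hand":0.3,"tx":0,"ty":0,"tz":0,"spin":0},{"hand":0.3,"tx":0,"ty":0,"tz":0,"spin":0}]'; python3 - <<'E'
from h import *
import json
o=get_obs();R=rot(o["tcp_rot"]);T=o["tool_pos"];print(o["time"],T.round(1))
X=T+R@[107.5,0,0];X[2]=142
for n in("scene","side"):
    s=cams.capture(n);im=s["color"];cv2.imwrite(f"pics/fin_{n}.png",im[:,:,::-1])
    hsv=cv2.cvtColor(im,cv2.COLOR_RGB2HSV)
    m=((hsv[...,0]>12)&(hsv[...,0]<22)&(hsv[...,1]>70)&(hsv[...,1]<170)&(hsv[...,2]>150)).astype(np.uint8)
    k,l,st,ce=cv2.connectedComponentsWithStats(m)
    p=proj(s,[X,X+[0,0,60],[552.3,98.5,0],[552.3,98.5,60]]).round();print(n,"pred base,top held; old",p.tolist())
    print([st[i].tolist() for i in range(1,k) if st[i][4]>12 and np.hypot(*(ce[i]-p[0]))<60])
E
```

```text
time: 27.62
tool_pos: [580.3, -5.3, 87.4]
tcp_rot: [3.141, 0.0, 1.834]
contact_force: [-0.1, -0.5, -2.4]
grip_width: 35.5
finger_force: 29.9
time: 28.25
tool_pos: [579.7, -5.2, 139.9]
tcp_rot: [-3.14, -0.001, 1.834]
contact_force: [0.3, 0.9, -2.1]
grip_width: 35.2
finger_force: 29.9
28.25 [579.7  -5.2 139.9]
scene pred base,top held; old [[267.0, 173.0], [267.0, 162.0], [266.0, 194.0], [266.0, 186.0]]
[[264, 162, 8, 7, 25]]
side pred base,top held; old [[241.0, 185.0], [241.0, 166.0], [242.0, 227.0], [242.0, 210.0]]
[[266, 164, 14, 5, 22]]
```

```bash
python3 -m creep '[{"hand":0.3,"tx":0,"ty":0,"tz":0,"spin":0},{"hand":0.3,"tx":0,"ty":0,"tz":0,"spin":0},{"hand":0.3,"tx":0,"ty":0,"tz":0,"spin":0},{"hand":0.3,"tx":0,"ty":0,"tz":0,"spin":0}]'; python3 - <<'E'
from h import *
s=cams.capture("scene");im=s["color"];b=cv2.imread("pics/fin_scene.png")[:,:,::-1]
print("drift",np.abs(im.astype(int)-b)[140:200,220:320].mean())
print("old tube",im[190,262:271:2].tolist())
q=proj(s,[[504,333,152],[504,333,100]]).round().astype(int);print("cover",[im[y,x].tolist() for x,y in q])
for y in range(158,182,2):print(y,' '.join('%d,%d,%d'%tuple(v) for v in im[y,258:278:2]))
E
```

```text
time: 28.85
tool_pos: [580.2, -5.3, 140.7]
tcp_rot: [3.142, 0.0, 1.834]
contact_force: [-0.3, -0.6, -1.6]
grip_width: 35.4
finger_force: 29.9
drift 1.7531666666666668
old tube [[112, 65, 42], [113, 64, 41], [113, 68, 45], [111, 64, 43], [112, 66, 43]]
cover [[207, 200, 192], [105, 98, 95]]
158 84,50,34 86,51,35 97,57,37 113,67,44 118,69,46 118,69,46 116,70,45 117,70,45 117,67,43 119,70,45
160 81,49,31 83,50,35 88,55,38 120,77,52 133,86,57 132,87,59 133,91,68 118,73,52 113,66,41 112,65,41
162 116,92,83 119,98,90 139,115,104 137,102,79 90,66,50 99,73,57 160,125,100 135,96,73 118,68,45 119,70,45
164 183,169,166 166,154,150 170,154,146 150,117,90 106,78,56 120,87,63 167,129,98 133,91,70 117,68,44 120,70,45
166 174,162,158 162,148,145 156,140,134 153,117,87 173,128,86 183,136,92 169,127,92 127,87,65 120,73,47 121,70,46
168 132,113,106 118,98,92 129,108,101 162,134,115 196,165,142 198,168,148 177,151,135 161,134,124 128,87,68 115,67,43
170 166,143,135 159,142,136 170,155,149 190,174,168 208,193,189 211,197,192 191,176,172 169,151,146 129,89,70 118,68,44
172 188,174,170 176,164,160 175,162,158 179,165,161 176,163,158 174,160,155 172,159,154 166,147,141 133,91,71 123,72,46
174 171,153,147 164,147,141 161,144,141 179,163,157 200,184,174 187,168,157 157,131,118 135,97,83 123,75,52 122,72,46
176 131,90,72 124,82,63 125,80,62 140,100,81 167,134,115 157,122,100 129,82,59 119,69,45 119,70,45 118,69,44
178 118,70,46 116,70,43 119,70,45 117,68,45 120,73,47 123,73,48 123,70,47 121,70,46 122,71,46 121,70,45
180 116,66,42 115,68,43 115,70,44 116,68,43 116,68,45 117,70,45 117,70,44 117,68,44 118,70,44 119,70,44
```

```bash
python3 -c "
from plant import close_job
print(close_job())"
```

```text
the job is handed in; nothing more can be done
None
```

The cover is hanging on the large hook, and I handed the job in with the tube held upright in the tongs about 13–14 cm above the floor, at about 29 s of the 58 s; the final check was numeric (my 10 picture views were used up) and did not re-check the battery, cone or handset.

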